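Stand the amplifier box up in its service nest and lock its battery cap

ROBOT

A 6-joint arm with a two-finger parallel gripper is mounted at the origin on a cart in front of the work surface, level with it; the furniture and walls round the work are solid. World frame = base frame: x ahead of the robot, y to its left, z up, the work surface at z = 0. Lengths are in m, angles in degrees, forces in N, time in s.
With the tool pointing down it reaches from about 0.4 to 0.825 m from the base axis. Payload 7 kg.
Tool frame: the origin (TCP) lies at the very end of the fingers, on their centre line; the grasp point (between the pads) lies 19 mm behind it (r.grip_depth is the distance from the TCP to the grasp point, in m); z points along the fingers, y is the line along which they close (so a half turn about z gives the same grasp; the last joint's range is limited). The gripper opens to 88 mm and grips with 3 to 60 N. Pads are 19 mm wide; open, the fingers measure 130 mm over their backs; the gripper's body (78 mm by 193 mm) begins 47 mm behind the grasp point.
Start: joints at [16.507, 20.546, 0.682, 0, -70.136, -16.507], TCP at [0.675, -0, 0.227] pointing down, gripper open.
Joint ranges: [-176.03, 176.03], [-82.01, 121.73], [-58.28, 71.71], [-173.87, 95.51], [-174.79, -0.11], [-173.66, 173.66]. Speed limits (degrees/s): [136.94, 136.94, 172.46, 180, 180, 180].

INTERFACE

Orientations are given as [roll, pitch, yaw] about the fixed x, y, z axes, in that order (R = Rz(yaw) Ry(pitch) Rx(roll)).
In Python, from plant import r gives the robot as it stands.
- The arm moves only by the tool play_rows, never from a script. Its argument "rows" is a list that holds one entry, the list of rows, each a list of 5 numbers: the closure, from 0 (fully open) to 1 (shut), then the shift along the tool's x, y, z each as a share of 0.5 m, from -1 to 1, then the turn about the tool's z as a share of 1.5 rad, from -1 to 1. A call has exactly 8 rows; each row is the pose to reach, as a shift and turn from the pose commanded when the call began, along the tool's axes at that moment; what a row does not reach only later rows make up. A row lasts 1/12 s, in which the tool goes at most 41.7 mm and 7.16 degrees, less where a joint would pass 70% of its speed; a pose out of reach is approached as far as the arm can. A call with a number of a shift or a turn outside -1 to 1 is refused whole. A call with a gripper value outside its range is refused whole. The fingers move at their own pace and stop on an object; "squeeze" is the grip in N (left out, the last holds). Time passes only in rows, so rows that repeat a pose let the fingers close, or fill a call up. It gives the time, the measured TCP pose, the force, the opening and the grip force at its end, in the units of the state.
- r.get_state(): the state, without advancing time (a new reading comes with each control period).
- r.capture(name): name is "scene" or "side" or "wrist"; returns the picture (384x512x3 uint8, red, green, blue); there is no depth.
- r.camera_info(name): a dict with "fovy" (degrees; the focal length in pixels is half the picture's height over the tangent of half this angle, whatever the lens; pixels are square), "cx", "cy" (the principal point, pixels), "pose" (4x4, takes a point from camera to world coordinates). Camera axes: x right, y down, z forward; pixel columns grow to the right and rows downward; lengths in m; the calibration is good to about 2 mm. A picture is of the moment at which its call begins: read the wrist's pose just before it. camera_info takes no time and is no camera call; for the wrist camera it gives the pose at the moment of the call.
- r.close_job(): hands the job in; it is judged then, once.
The state is a dict: "time_s": time; "joints": joint angles; "qd": joint speeds; "joint_torque": joint torques, N m; "tcp_pos": TCP position; "eef_rot": TCP orientation; "contact_force": force on the tool from outside, world axes, zero at the start; "moment": the same for the moment, N m; "gripper_width": finger opening in m; "gripper_force": force on a finger pad.
Only numpy, scipy, OpenCV 4.12 (cv2) and the standard library are available. Lean on these libraries where they do the work, as an engineer would, in place of code of your own. Each camera call takes 0.05 s, during which the arm holds its last target. There are 200 camera calls.

TASK

The die-cast amplifier box has a new battery but lies on its lid, the battery cap facing you and not yet locked. Push it along the trolley, still lying, until the flange of its lid meets both toes of the black U-shaped nest, then tip it up over that edge so that it stands in the nest, cap on top and flange against the toes. Then push the cap in against its spring, turn it clockwise as far as it goes (about a quarter turn) and let it spring up into its locked seat; leave the things lying around where they are.

Things in the scene. Friction and masses are not known exactly. Their poses are not given: they have to be found in the camera images.
- nest: Black U-shaped nest of smooth plastic fixed to the trolley, 124 mm long, 146 wide, 12 high, mouth towards the robot. Origin: on the trolley top, midway between the ends of its two toes. x: into the nest, y: left, z: up. Toes: 22 mm wide bars from y = 51 to 73 and -51 to -73 mm, their ends (the fence) at x = 0; the cross bar joining them begins at x = 106 mm
- amp: Loose grey die-cast box, 0.45 to 0.75 kg, 72 mm long (x), 88 wide (y), 98 high (z), lying on its lid. Origin: centre of the lid's outer (lower) face. x: from the cap end (-36) to the base end (36), z: from lid to back. The lid is a 4 mm plate (z 0 to 4), 124 mm wide: it sticks out 18 mm each side as a flange. Three sockets on the back, 10 mm high, at x = 16 mm
- amp_foot (a point): Centre of the base, the end that is to stand on the trolley (x = 36, y = 0, z = 51 mm of the box; same axes). Lying, the box's z points up, x to the nest; standing, x points down, z into the nest, between the toes with 7 mm play each side. Past 37 degrees it falls over. Fingertips cling to its faces: tip it in an arc, forward and up. Pushed high before it meets the toes it may tip early
- cap_grip (a point): Middle of the finger bar of the black cap on the box's end face x = -36 mm; cap axis at y = 0, z = 42 mm of the box. Disc 44 mm across, 8 to 14 mm off the face; on it the bar, 36 mm long, 14 wide, 14 high (14 to 28 mm off the face, not pressed), this point half way up. Axes: z out of the box along the cap's axis, x along the bar to its pointer end, y across it
- battery_cap (a joint): How far the cap is pushed in, m: 0 out (resting), 0.0065 fully in. Spring: 3 N at 0 to 11 N fully in. The cap turns only while pushed in by more than 0.0045; turned to its lock and let go it rises to about 0.002. Do not force the turn unpressed
- cap_turn (a joint): Turn of the cap, rad, clockwise as seen looking at the cap: about 0 unlocked (bar's pointer 0.7 rad to the left of the box's back), 1.4 locked (0.7 rad to the right), stop at 1.5; it can rise into its seat only beyond 1.22. Turns with about 0.03 N m while pushed in
- old_battery: bystander: small black and copper-coloured block battery, 26 x 50 x 17 mm, lying
- driver: bystander: small screwdriver with green handle, 116 mm
- spool: bystander: spool of solder wire, 44 mm across, 36 mm high

How it is judged (in metres and radians):
On the way, in this order (a step that is already met when the one before it is completed fails the run):
1. the box, still lying on its lid, has its flange against both toes of the nest (angle between amp's own z axis and vertical below 0.15 rad and x of amp_foot in the frame of nest above -0.005 m and y of amp_foot in the frame of nest between -0.012 and 0.012 m and angle between the y axis of amp and the y axis of nest, either way round below 0.08 rad), for 0.1 s.
2. the box stands in the nest, cap on top (angle between amp's own x axis and vertical above 3.06 rad and height (world z) of amp_foot below 0.004 m and x of amp in the frame of nest between -0.016 and 0.012 m and y of amp in the frame of nest between -0.014 and 0.014 m), for 0.2 s.
3. the cap, turned to its lock, has risen into its seat (value of joint cap_turn above 1.15 rad and value of joint battery_cap below 0.0032 m), for 0.1 s.
At the end, for the whole second after the job is handed in: box flat on its base (4.5 degrees) between the nest's toes, within 14 mm of the middle line, flange within 12 mm of the toe ends and 7 degrees of parallel, at rest; cap turned to its lock (at least 1.15 rad) and risen into its seat (in by less than 3.2 mm) (all of step 2 and all of step 3 and angle between the y axis of amp and the y axis of nest, either way round below 0.12 rad and linear speed of amp below 0.01 m/s); the robot touches nothing.
It fails at once if a bystander is pushed more than 30 mm away (distance of any of old_battery, driver, spool from where it was at the start of the episode above 0.03 m).
It also fails if it takes over 61 s, if anything falls off the work surface, if the arm or the gripper's body presses on something with over 40 N, if the wrist force passes 120 N, or if a joint passes its speed limit or range.

## Working session

There is one attempt and no reset: what is moved stays moved. The work goes in short steps, Python scripts to look and compute and a tool call to move; the robot and the scene stay as the last step left them, time stands still between calls to the robot, and variables do not carry over. Pictures are saved under pics/ and viewed, at most 10 in all, crops included, and the job is handed in when it is done.

Besides the shell and the picture viewer there is one more tool, called as name(argument=value, ...), one argument or row to a line, values as JSON. play_rows: Moves the arm, as the interface text tells. Its arguments: {"type":"object","properties":{"rows":{"type":"array","items":{"type":"array","items":{"type":"array","items":{"type":"number"}}}},"squeeze":{"type":"number"}},"required":["rows"]}

```bash
mkdir -p pics; python3 - <<'E'
from plant import r
import cv2,numpy as np
print(r.get_state())
for n in ["scene","side","wrist"]:
    i=r.camera_info(n);print(n,i)
    im=r.capture(n);cv2.imwrite(f"pics/{n}0.png",im[:,:,::-1])
a=cv2.imread("pics/scene0.png");b=cv2.imread("pics/side0.png");c=cv2.imread("pics/wrist0.png")
cv2.imwrite("pics/all0.png",np.vstack([a,b])[:, :])
E
```

```text
{'time_s': 0.0, 'joints': array([ 1.65069562e+01,  2.05922358e+01,  6.32669167e-01, -1.98013899e-02,
       -7.01352231e+01, -1.65068833e+01]), 'qd': array([-0.06025611,  0.00439655,  0.00320598,  0.04106418,  0.08412968,
       -0.0213614 ]), 'joint_torque': array([-8.00930356e-04, -5.82726967e+01,  2.93058443e+01,  6.99745238e+00,
        6.93249181e-03, -2.06530804e-04]), 'tcp_pos': array([ 6.74504962e-01, -3.00752144e-05,  2.25606258e-01]), 'eef_rot': array([ 1.79903828e+02, -9.08806408e-03, -9.00066635e+01]), 'contact_force': array([ 0.16049645, -0.69213425, -0.34265213]), 'moment': array([ 0.00323355,  0.01515663, -0.00545012]), 'gripper_force': 0.0, 'gripper_width': 0.08731794375406514}
scene {'fovy': 57.96199990086156, 'cx': 258.585462914872, 'cy': 196.34905615663763, 'pose': array([[ 0.92335258,  0.23695911, -0.3021099 ,  0.7903478 ],
       [ 0.38340671, -0.52707783,  0.75841166, -0.54039153],
       [ 0.02047712, -0.81611233, -0.57753039,  0.53867852],
       [ 0.        ,  0.        ,  0.        ,  1.        ]])}
side {'fovy': 49.697584995269665, 'cx': 258.00164652482124, 'cy': 192.44071170291767, 'pose': array([[ 6.55199690e-01, -3.59622917e-01,  6.64367913e-01,
        -3.58221658e-03],
       [-7.55455529e-01, -3.12545841e-01,  5.75848974e-01,
        -3.79004021e-01],
       [ 5.56939979e-04, -8.79196482e-01, -4.76459059e-01,
         4.80628658e-01],
       [ 0.00000000e+00,  0.00000000e+00,  0.00000000e+00,
         1.00000000e+00]])}
wrist {'fovy': 58.89209530713227, 'cx': 254.10166523702327, 'cy': 187.77371268654346, 'pose': array([[-9.99996630e-01,  1.09544156e-03, -2.35358821e-03,
         6.74605287e-01],
       [ 3.71243475e-04,  9.57635667e-01,  2.87982275e-01,
        -7.83847388e-02],
       [ 2.56934776e-03,  2.87980431e-01, -9.57632847e-01,
         3.83806457e-01],
       [ 0.00000000e+00,  0.00000000e+00,  0.00000000e+00,
         1.00000000e+00]])}
```

View pics/scene0.png

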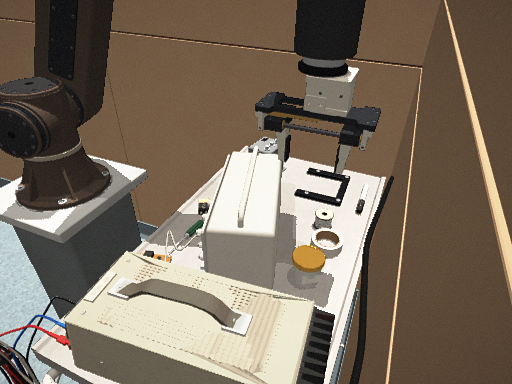

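View pics/side0.png

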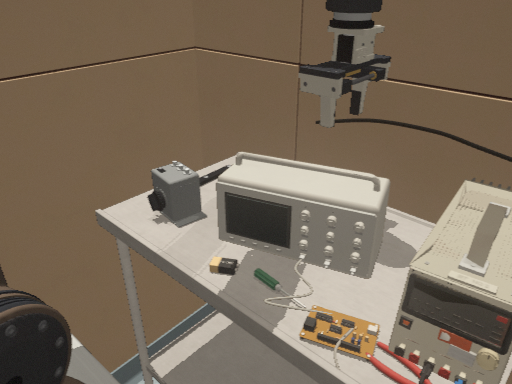

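View pics/wrist0.png

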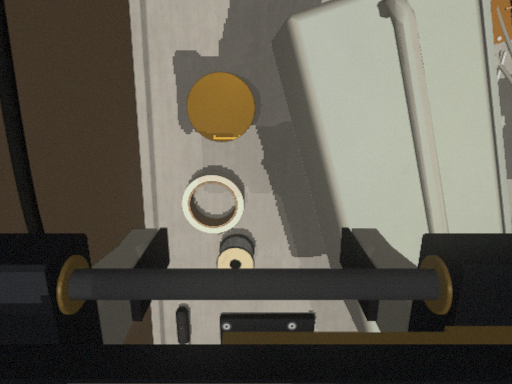

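The scene view shows the nest at about (323,186) and the amp behind the oscilloscope at about (265,145). The side view shows the amp at (178,195) with the cap at (157,200). I'll rough-localise them by casting rays.

```bash
cat > h.py <<'E'
import numpy as np,cv2
from plant import r
def ray(ci,u,v):
    f=192/np.tan(np.radians(ci["fovy"]/2)); P=np.array(ci["pose"])
    d=P[:3,:3]@np.array([(u-ci["cx"])/f,(v-ci["cy"])/f,1]); return P[:3,3],d
def onz(ci,u,v,z):
    o,d=ray(ci,u,v); return o+d*(z-o[2])/d[2]
def tri(rays):
    A=np.zeros((3,3));b=np.zeros(3)
    for o,d in rays:
        d=d/np.linalg.norm(d);M=np.eye(3)-np.outer(d,d);A+=M;b+=M@o
    return np.linalg.solve(A,b)
def proj(ci,p):
    f=192/np.tan(np.radians(ci["fovy"]/2));P=np.array(ci["pose"]);q=P[:3,:3].T@(np.asarray(p)-P[:3,3])
    return q[:2]/q[2]*f+[ci["cx"],ci["cy"]]
E
python3 - <<'E'
from h import *
np.set_printoptions(precision=3,suppress=True)
s=r.camera_info("scene");d=r.camera_info("side")
for n,u,v in [("nest tl",310,170),("tr",349,173),("br",340,203),("bl",297,197)]: print(n,onz(s,u,v,.012))
print("amp side lid corner",onz(d,205,218,.004),"top",onz(d,178,165,.1),"cap",onz(d,157,200,.042))
print("amp scene top",onz(s,265,145,.1), "spool",onz(s,323,217,.036),"old",onz(d,222,266,.01),"drv",onz(d,267,279,.01))
print("scope top front edge",onz(d,222,175,.17),onz(d,385,190,.17),"bottom",onz(d,221,240,0),onz(d,355,280,0))
E
python3 -c "
import cv2,numpy as np
a=cv2.imread('pics/scene0.png')[120:240,180:400];b=cv2.imread('pics/side0.png')[140:290,130:300]
cv2.imwrite('pics/z.png',np.hstack([cv2.resize(a,(440,240),interpolation=2),cv2.resize(b,(340,300),interpolation=2)[:240]]))"
```

```text
nest tl [0.602 0.339 0.012]
tr [0.712 0.37  0.012]
br [0.718 0.21  0.012]
bl [0.608 0.19  0.012]
amp side lid corner [0.498 0.208 0.004] top [0.507 0.296 0.1  ] cap [0.44  0.293 0.042]
amp scene top [0.483 0.271 0.1  ] spool [0.696 0.104 0.036] old [0.401 0.057 0.01 ] drv [ 0.427 -0.027  0.01 ]
scope top front edge [0.436 0.084 0.17 ] [ 0.568 -0.151  0.17 ] bottom [0.466 0.127 0.   ] [ 0.535 -0.137 -0.   ]
```

play_rows(
  rows=[
    [[0,-0.08,0.03,-0.03,0],[0,-0.16,0.06,-0.06,0],[0,-0.24,0.09,-0.09,0],[0,-0.32,0.12,-0.12,0],[0,-0.4,0.15,-0.15,0],[0,-0.48,0.18,-0.18,0],[0,-0.54,0.2,-0.2,0],[0,-0.54,0.2,-0.2,0]],
  ],
)

```text
time_s: 0.82
tcp_pos: [0.5738, 0.2744, 0.3286]
eef_rot: [-179.9, 0.1, -89.8]
contact_force: [0.8, -0.8, -0.5]
gripper_width: 0.0874
gripper_force: 0.0
```

```bash
python3 - <<'E'
from h import *
import json
def snap(n,name):
    c=r.camera_info(n);im=r.capture(n);cv2.imwrite(f"pics/{name}.png",im[:,:,::-1]);json.dump({k:np.array(v).tolist() for k,v in c.items()},open(f"pics/{name}.json","w"))
snap("wrist","w1");snap("scene","s1");snap("side","d1")
s=r.get_state();print(s["tcp_pos"],s["eef_rot"],s["joints"])
E
```

```text
[0.5743973  0.27128678 0.32656047] [ 1.79996981e+02  1.25096266e-02 -8.98629197e+01] [ 4.28480353e+01  1.42854287e+01  4.70491137e+00 -1.13987789e-02
 -8.04132158e+01 -4.27090569e+01]
```

View pics/w1.png

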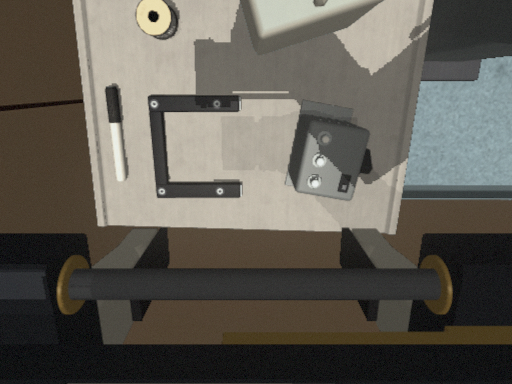

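The wrist view shows the nest with toe ends at about column 240, rows 104 and 189. The amp is centred near (330,155) and rotated about 12°, with its cap at (366,161).

```bash
python3 - <<'E'
from h import *
import json
np.set_printoptions(precision=4,suppress=True)
im=cv2.imread("pics/w1.png");ci=json.load(open("pics/w1.json"))
g=cv2.cvtColor(im,cv2.COLOR_BGR2GRAY)
m=((g<50)*255).astype(np.uint8);w=np.zeros_like(m);w[88:206,140:250]=m[88:206,140:250]
cs,_=cv2.findContours(w,cv2.RETR_EXTERNAL,cv2.CHAIN_APPROX_NONE);c=max(cs,key=cv2.contourArea);R=cv2.minAreaRect(c)
B=cv2.boxPoints(R);print(R)
for p in B: print(p,onz(ci,*p,.012))
a=cv2.resize(im[85:215,270:390],None,fx=4.6,fy=4.6,interpolation=cv2.INTER_CUBIC)
a=np.clip(a.astype(float)*1.7,0,255).astype(np.uint8)
for k in range(0,13):
    cv2.putText(a,str(270+10*k),(int(46*k),10),0,.35,(0,0,255));cv2.putText(a,str(85+10*k),(0,int(46*k)+10),0,.35,(0,0,255))
cv2.imwrite("pics/w1z.png",a)
E
```

```text
((193.5, 101.5), (11.0, 87.0), 90.0)
[150.  96.] [0.7143 0.2107 0.012 ]
[237.  96.] [0.597  0.2103 0.012 ]
[237. 107.] [0.5971 0.2248 0.012 ]
[150. 107.] [0.7155 0.2251 0.012 ]
```

View pics/w1z.png

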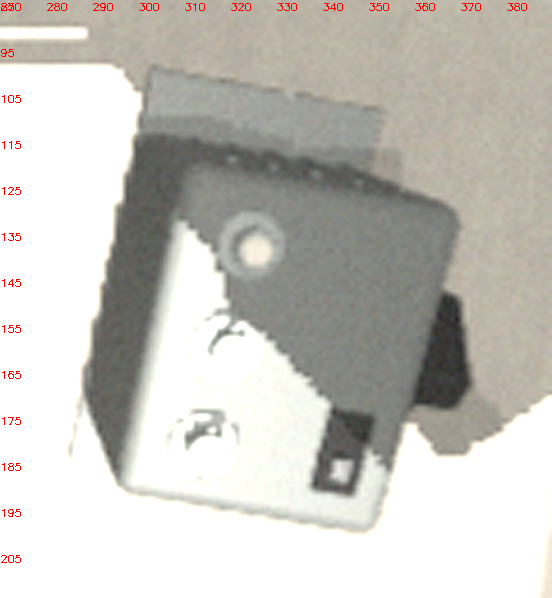

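```bash
python3 - <<'E'
from h import *
import json
np.set_printoptions(precision=4,suppress=True)
im=cv2.imread("pics/w1.png");ci=json.load(open("pics/w1.json"))
g=cv2.cvtColor(im,cv2.COLOR_BGR2GRAY)
w=np.zeros_like(g);w[90:203,145:243]=((g<70)*255)[90:203,145:243]
R=cv2.minAreaRect(cv2.findNonZero(cv2.morphologyEx(w,cv2.MORPH_OPEN,np.ones((3,3)))));print(R)
for p in cv2.boxPoints(R): print(p,onz(ci,*p,.012))
print(g[104,225:255],g[189,225:255]);print(g[90:116,200],g[178:202,200])
P={k:onz(ci,*p,z) for k,p,z in [("b-",(310.9,120.9),.098),("c-",(370,131),.098),("b+",(296.5,191),.098),("c+",(351.5,200),.098),("lb-",(302.6,99.8),.004),("lc-",(353,108.5),.004),("lb+",(285.2,184),.004)]}
for k in P: print(k,P[k])
def e(a,b): d=P[b]-P[a];print(a,b,np.linalg.norm(d),np.degrees(np.arctan2(d[1],d[0])))
for a,b in [("b-","b+"),("c-","c+"),("c-","b-"),("c+","b+"),("lc-","lb-"),("lb-","lb+")]: e(a,b)
for n,ps in {"s1":None,"d1":None}.items():
    c=json.load(open(f"pics/{n}.json"));print(n,{k:proj(c,P[k]).round(1).tolist() for k in P})
z=np.hstack([cv2.resize(cv2.imread("pics/s1.png")[125:215,225:375],(500,300)),cv2.resize(cv2.imread("pics/d1.png")[150:230,140:220],(300,300))])
cv2.imwrite("pics/sd.png",z)
E
```

```text
((193.55833435058594, 145.51675415039062), (102.016357421875, 90.02880096435547), 89.33380126953125)
[147.9539  95.0354] [0.7169 0.2094 0.012 ]
[237.9766  93.9886] [0.5956 0.2077 0.012 ]
[239.1628 195.9981] [0.5955 0.3522 0.012 ]
[149.1401 197.0449] [0.7279 0.3542 0.012 ]
[ 41  43  42  42  43  54  70  70  71  66  72  70  62  53 163 192 137 182
 186 187 185 186 185 184 183 181 182 184 181 184] [ 68  70  71  69  70  70  70  70  72  71  71  69  73  70  66 161 192 140
 184 186 185 187 187 189 185 188 188 187 187 185]
[109 110 109 107 109  63  34  40  41  37  38  43  37  42  42  50  54  57
  64  62  55  64 164 187 186 186] [190 192 190 139  74  42  48  66  68  68  66  66  66  66  70  65  57  63
  62 101 169 188 186 187]
b- [0.5098 0.2345 0.098 ]
c- [0.4421 0.2457 0.098 ]
b+ [0.5228 0.3173 0.098 ]
c+ [0.456  0.3285 0.098 ]
lb- [0.5073 0.2154 0.004 ]
lc- [0.437  0.2268 0.004 ]
lb+ [0.5277 0.336  0.004 ]
b- b+ 0.08379000094524569 81.07779321816109
c- c+ 0.08398858858407608 80.47400018488965
c- b- 0.06859521955873073 -9.327374784690283
c+ b+ 0.06771183872697648 -9.496759780470944
lc- lb- 0.07119717988656057 -9.271640988660893
lb- lb+ 0.12229329801965466 80.40590804287679
s1 {'b-': [269.4, 153.2], 'c-': [248.0, 146.6], 'b+': [284.2, 141.6], 'c+': [263.8, 135.7], 'lb-': [264.8, 185.9], 'lc-': [243.6, 178.4], 'lb+': [285.7, 167.4]}
d1 {'b-': [197.8, 173.5], 'c-': [168.9, 183.0], 'b+': [177.4, 161.1], 'c+': [149.8, 169.3], 'lb-': [205.7, 215.1], 'lc-': [177.2, 226.4], 'lb+': [177.6, 194.3]}
```

View pics/sd.png

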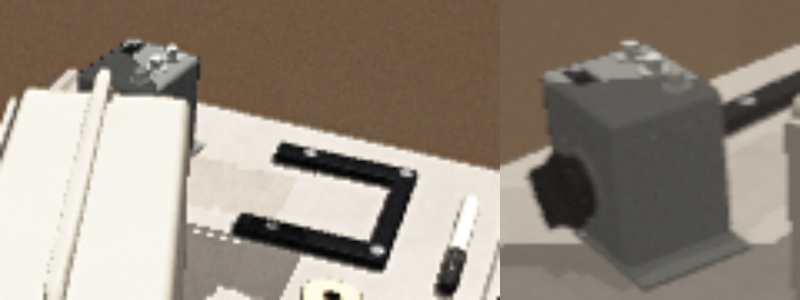

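Both views agree with the wrist rays to about 1 px, so the heights are confirmed. The amp is at (0.4825, 0.2815) with yaw −9.4°. The nest is at about (0.595, 0.280) with yaw about 0. Next I turn and go behind the box.

play_rows(
  rows=[
    [[0.32,-0.01,0.04,0.03,-0.08],[0.32,-0.02,0.08,0.06,-0.16],[0.32,-0.02,0.12,0.09,-0.24],[0.32,-0.03,0.16,0.12,-0.32],[0.32,-0.03,0.2,0.15,-0.4],[0.32,-0.04,0.25,0.18,-0.48],[0.32,-0.04,0.302,0.21,-0.56],[0.32,-0.04,0.302,0.24,-0.64]],
  ],
)

```text
time_s: 1.63
tcp_pos: [0.4211, 0.2881, 0.2057]
eef_rot: [180.0, 0.1, -34.7]
contact_force: [-0.6, -1.0, -0.6]
gripper_width: 0.0597
gripper_force: 0.0
```

play_rows(
  rows=[
    [[0.32,0,0,0,-0.08],[0.32,0,0,0,-0.16],[0.32,0,0,0,-0.24],[0.32,0,0,0,-0.297],[0.32,0,0,0,-0.297],[0.32,0,0,0,-0.297],[0.32,0,0,0,-0.297],[0.32,0,0,0,-0.297]],
  ],
)

```text
time_s: 2.3
tcp_pos: [0.4241, 0.2895, 0.2064]
eef_rot: [180.0, 0.0, -9.6]
contact_force: [0.2, 0.3, 0.4]
gripper_width: 0.0599
gripper_force: 0.0
```

```bash
python3 - <<'E'
from h import *
np.set_printoptions(precision=4,suppress=True)
s=r.get_state();print(s["tcp_pos"],s["eef_rot"],s["joints"],s["gripper_width"])
c=r.camera_info("scene")
for y in(.353,.207): print(proj(c,[.595,y,.012]),proj(c,[.719,y,.012]))
E
```

```text
[0.4241 0.2895 0.2064] [179.9827   0.0093  -9.6295] [ 56.2516   6.1504 -21.1321  -0.0016 -62.7372  24.1196] 0.05992368026308548
[309.004  167.2557] [350.4463 176.3216]
[294.1423 192.4748] [340.1021 203.7239]
```

play_rows(
  rows=[
    [[0.32,-0.002,-0.004,0.06,0],[0.32,-0.002,-0.004,0.12,0],[0.32,-0.002,-0.004,0.18,0],[0.32,-0.002,-0.004,0.24,0],[0.32,-0.002,-0.004,0.29,0],[0.32,-0.002,-0.004,0.32,0],[0.32,-0.002,-0.004,0.333,0],[0.32,-0.002,-0.004,0.333,0]],
  ],
)

```text
time_s: 2.97
tcp_pos: [0.4228, 0.2913, 0.0386]
eef_rot: [179.8, 0.1, -9.5]
contact_force: [-0.4, -0.1, 0.3]
gripper_width: 0.0595
gripper_force: 0.0
```

```bash
python3 - <<'E'
from h import *
s=r.get_state();print(s["tcp_pos"],s["eef_rot"],s["contact_force"])
z=[cv2.cvtColor(r.capture(n),4) for n in("side","wrist")]
cv2.imwrite("pics/e1.png",np.hstack([cv2.resize(z[0][130:250,100:220],(400,400)),z[1][:, 60:460][:384].copy() if 0 else cv2.resize(z[1],(400,400))]))
E
```

```text
[0.42279655 0.291271   0.03864518] [ 1.79839586e+02  7.69579486e-02 -9.53280838e+00] [-0.42301451 -0.06631488  0.32294247]
```

View pics/e1.png

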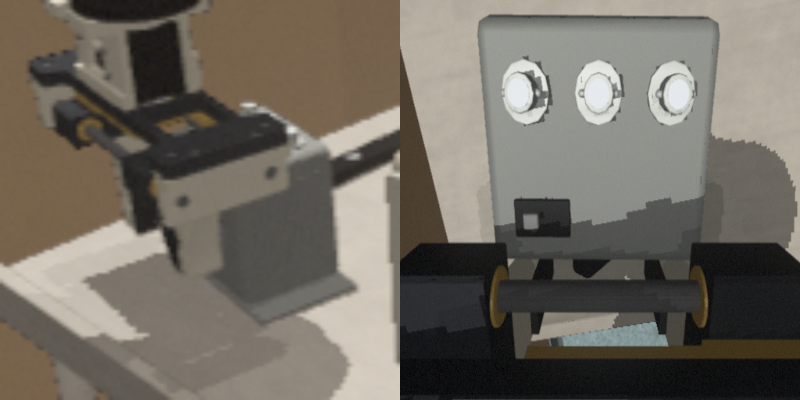

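The fingers straddle the cap and the body clears the box top. Now I push low while rotating to square.

play_rows(
  rows=[
    [[0.32,0.016,0,0,0],[0.32,0.028,0,0,0],[0.32,0.038,0,0,-0.006],[0.32,0.05,-0.001,0,-0.018],[0.32,0.062,-0.001,0,-0.028],[0.32,0.074,-0.002,0,-0.038],[0.32,0.087,-0.002,0,-0.047],[0.32,0.1,-0.003,0,-0.056]],
  ],
)

```text
time_s: 3.73
tcp_pos: [0.4723, 0.2846, 0.041]
eef_rot: [180.0, 0.1, -4.7]
contact_force: [-11.0, 0.4, 9.7]
gripper_width: 0.0598
gripper_force: 5.3
```

```bash
python3 - <<'E'
from h import *
import json
s=r.get_state();print(s["tcp_pos"],s["eef_rot"],s["contact_force"])
ci=r.camera_info("wrist");im=cv2.cvtColor(r.capture("wrist"),4);cv2.imwrite("pics/w2.png",im)
c=r.camera_info("scene");cv2.imwrite("pics/s2.png",cv2.cvtColor(r.capture("scene"),4))
E
```

```text
[0.47232404 0.28462402 0.04095142] [ 1.79969548e+02  9.23417610e-02 -4.66477323e+00] [-10.98303368   0.35535247   9.7174084 ]
```

View pics/w2.png

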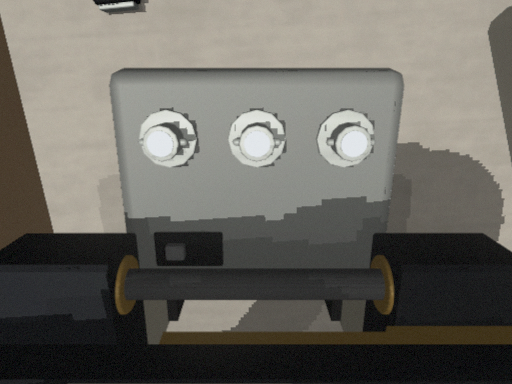

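play_rows(
  rows=[
    [[0.32,0.01,0,0,-0.007],[0.32,0.02,0,0,-0.014],[0.32,0.03,0.001,0,-0.021],[0.32,0.04,0.001,0,-0.028],[0.32,0.05,0.002,0,-0.035],[0.32,0.06,0.002,0,-0.044],[0.32,0.068,0.002,0,-0.053],[0.32,0.074,0.002,0,-0.055]],
  ],
)

```text
time_s: 4.5
tcp_pos: [0.5089, 0.2807, 0.0406]
eef_rot: [180.0, 0.1, 0.1]
contact_force: [-9.2, 0.1, 6.2]
gripper_width: 0.0601
gripper_force: 4.8
```

```bash
python3 - <<'E'
from h import *
s=r.get_state();print(s["tcp_pos"],s["eef_rot"],s["contact_force"],s["moment"])
z=[cv2.cvtColor(r.capture(n),4) for n in("side","scene")]
cv2.imwrite("pics/w3.png",cv2.cvtColor(r.capture("wrist"),4))
cv2.imwrite("pics/e2.png",np.hstack([cv2.resize(z[0][130:250,100:220],(400,400)),cv2.resize(z[1][110:220,230:370],(400,400))]))
E
```

```text
[0.5088967  0.28069028 0.04062596] [1.79965548e+02 9.40182558e-02 6.26510257e-02] [-9.15971207  0.09594324  6.24666956] [-0.17421162  3.25398065 -0.0191275 ]
```

View pics/e2.png

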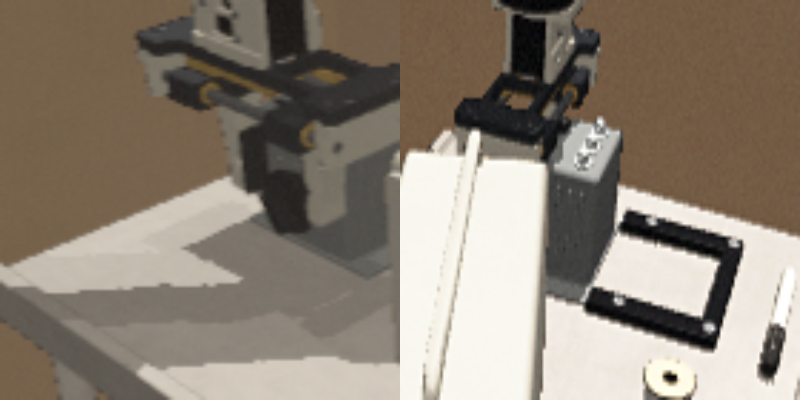

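play_rows(
  rows=[
    [[0.32,0.002,0,0,0],[0.32,0.004,0,0,0],[0.32,0.006,0,0,0],[0.32,0.008,0,0,0],[0.32,0.01,0,0,0],[0.32,0.011,0,0,0],[0.32,0.012,0,0,0],[0.32,0.012,0,0,0]],
  ],
)

```text
time_s: 5.32
tcp_pos: [0.5126, 0.2806, 0.0408]
eef_rot: [179.9, 0.2, 0.1]
contact_force: [-21.3, 1.0, 16.2]
gripper_width: 0.0594
gripper_force: 10.8
```

```bash
python3 - <<'E'
from h import *
s=r.get_state();print(s["tcp_pos"],s["eef_rot"],s["contact_force"],s["moment"])
c=r.camera_info("wrist");im=cv2.cvtColor(r.capture("wrist"),4);cv2.imwrite("pics/w4.png",im)
sc=cv2.cvtColor(r.capture("scene"),4)
cv2.imwrite("pics/e3.png",np.hstack([cv2.resize(im,(400,400)),cv2.resize(sc[140:220,270:350],(400,400))]))
E
```

```text
[0.51259653 0.28059577 0.04084572] [1.79929349e+02 2.45562021e-01 7.46933980e-02] [-21.25996403   1.03609452  16.1638541 ] [0.81440127 7.42055211 0.56388841]
```

View pics/e3.png

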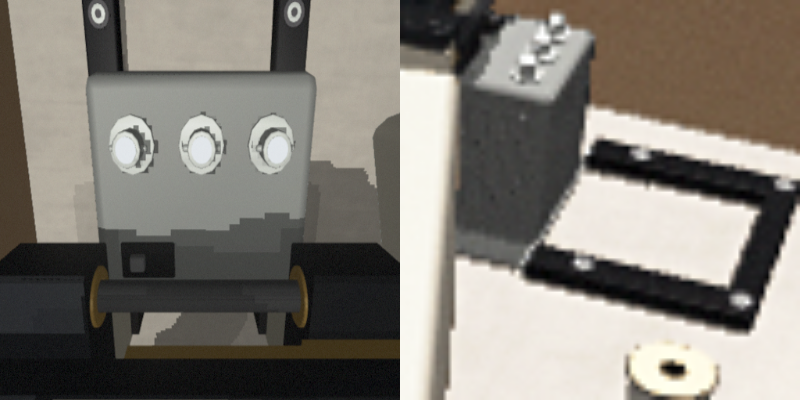

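The flange is against both toes and centred, and the force rose to 21 N. Next I back off, raise the fingers and tip along the arc. My picture views are used up, so from here I measure by code.

play_rows(
  rows=[
    [[0.32,-0.006,0,0,0],[0.32,-0.02,0,0,0],[0.32,-0.026,0,0,0],[0.32,-0.026,0,-0.03,0],[0.32,-0.026,0,-0.06,0],[0.32,-0.026,0,-0.072,0],[0.32,-0.016,0,-0.072,0],[0.32,-0.014,0,-0.072,0]],
  ],
)

```text
time_s: 6.08
tcp_pos: [0.5095, 0.2817, 0.0762]
eef_rot: [-179.9, -0.1, 0.1]
contact_force: [0.7, 0.5, 0.4]
gripper_width: 0.0593
gripper_force: 0.0
```

```bash
python3 - <<'E'
from h import *
s=r.get_state();print(s["tcp_pos"],s["eef_rot"],s["contact_force"])
im=cv2.cvtColor(r.capture("wrist"),4);cv2.imwrite("pics/w5.png",im)
g=cv2.cvtColor(im,6);_,b=cv2.threshold(g[60:230],215,255,0)
n,l,st,ce=cv2.connectedComponentsWithStats(b)
print([(ce[i]+[0,60]).round(1).tolist() for i in range(1,n) if 150<st[i,4]<3000])
E
```

```text
[0.50953161 0.28168614 0.07622227] [-1.79939915e+02 -6.07188834e-02  6.41985086e-02] [0.73263953 0.47233044 0.37769272]
[[191.8, 105.5], [255.7, 107.4], [322.7, 105.2], [188.2, 119.4], [258.9, 119.4], [329.7, 119.5]]
```

play_rows(
  rows=[
    [[0.32,0.005,0,0,0],[0.32,0.012,0,-0.006,0],[0.32,0.019,0,-0.012,0],[0.32,0.026,0,-0.018,0],[0.32,0.033,0,-0.023,0],[0.32,0.041,0,-0.028,0],[0.32,0.049,0,-0.032,0],[0.32,0.057,0,-0.036,0]],
  ],
)

```text
time_s: 6.8
tcp_pos: [0.5377, 0.2814, 0.0945]
eef_rot: [-180.0, -0.0, 0.1]
contact_force: [-2.6, -0.9, 1.0]
gripper_width: 0.0592
gripper_force: 1.2
```

```bash
python3 - <<'E'
from h import *
np.set_printoptions(precision=4,suppress=True)
s=r.get_state();print(s["tcp_pos"],s["eef_rot"],s["contact_force"])
import json
r.capture("side")
s=r.get_state();print(s["tcp_pos"],s["contact_force"])
ci=r.camera_info("wrist");im=cv2.cvtColor(r.capture("wrist"),4);cv2.imwrite("pics/w6.png",im)
sc=cv2.cvtColor(r.capture("scene"),4);cv2.imwrite("pics/s6.png",sc)
g=cv2.cvtColor(im,6);_,b=cv2.threshold(g[0:230],215,255,0)
n,l,st,ce=cv2.connectedComponentsWithStats(b)
print([ce[i].round(1).tolist()+[int(st[i,4])] for i in range(1,n) if 100<st[i,4]<3000])
# predicted socket tops at tilt
for th in (0,10,17.5,25):
    t=np.radians(th);px=-20;pz=108
    print(th,proj(ci,[.594+px*np.cos(t)+pz*np.sin(t),.281,-px*np.sin(t)+pz*np.cos(t)]))
E
```

```text
[0.5377 0.2814 0.0945] [-179.9973   -0.0098    0.0698] [-2.5512 -0.8592  1.0261]
[0.5386 0.2816 0.0949] [-1.2347 -0.7295  1.5426]
[[258.2, 110.4, 265], [321.2, 109.5, 238], [195.2, 110.7, 254]]
0 [254.5236  12.6572]
10 [254.4358  82.3591]
17.5 [254.3763 129.6183]
25 [254.3193 174.7914]
```

play_rows(
  rows=[
    [[0.32,0.008,0,-0.004,0],[0.32,0.017,0,-0.008,0],[0.32,0.025,0,-0.011,0],[0.32,0.034,0,-0.014,0],[0.32,0.042,0,-0.016,0],[0.32,0.051,0,-0.018,0],[0.32,0.06,0,-0.02,0],[0.32,0.068,0,-0.021,0]],
  ],
)

```text
time_s: 7.62
tcp_pos: [0.572, 0.2816, 0.1048]
eef_rot: [-180.0, -0.0, 0.1]
contact_force: [-0.6, -0.5, 0.9]
gripper_width: 0.0593
gripper_force: 0.4
```

```bash
cat > t.py <<'E'
from h import *
np.set_printoptions(precision=4,suppress=True)
s=r.get_state();print(s["tcp_pos"],s["contact_force"],s["time_s"])
ci=r.camera_info("wrist");im=cv2.cvtColor(r.capture("wrist"),4);cv2.imwrite("pics/wt.png",im)
g=cv2.cvtColor(im,6);_,b=cv2.threshold(g[0:230],215,255,0)
n,l,st,ce=cv2.connectedComponentsWithStats(b)
print([ce[i].round(1).tolist()+[int(st[i,4])] for i in range(1,n) if 40<st[i,4]<3000])
for th in range(0,60,10):
    t=np.radians(th);px=-20;pz=108
    print(th,proj(ci,[.594+px*np.cos(t)+pz*np.sin(t) if 0 else .594+px/1e3*np.cos(t)+pz/1e3*np.sin(t),.281,-px/1e3*np.sin(t)+pz/1e3*np.cos(t)]))
E
python3 t.py
```

```text
[0.572  0.2816 0.1048] [-0.5532 -0.5239  0.8595] 7.6167
[[504.0, 17.3, 566], [312.6, 103.7, 165], [201.9, 104.1, 160], [257.3, 103.8, 163], [166.6, 121.2, 56]]
0 [254.5405 243.3191]
10 [254.5929 208.795 ]
20 [254.6447 169.2745]
30 [254.6908 128.0348]
40 [254.7271  88.8456]
50 [254.7508  55.0778]
```

The tilt is about 36°, right at the balance point. I'll nudge it over slowly.

play_rows(
  rows=[
    [[0.32,0.004,0,0,0],[0.32,0.008,0,-0.001,0],[0.32,0.012,0,-0.001,0],[0.32,0.016,0,-0.001,0],[0.32,0.02,0,-0.001,0],[0.32,0.022,0,-0.001,0],[0.32,0.022,0,-0.001,0],[0.32,0.022,0,-0.001,0]],
  ],
)

```text
time_s: 8.33
tcp_pos: [0.5822, 0.2814, 0.105]
eef_rot: [180.0, 0.0, 0.1]
contact_force: [1.0, -0.6, 0.2]
gripper_width: 0.0597
gripper_force: 0.0
```

```bash
python3 t.py
```

```text
[0.5822 0.2814 0.105 ] [ 1.0335 -0.5542  0.2152] 8.3333
[[109.5, 13.2, 541], [158.8, 7.1, 104], [345.5, 5.9, 95], [502.5, 29.0, 1006], [378.4, 28.8, 656], [115.1, 39.4, 848], [196.9, 52.4, 609], [230.3, 30.7, 75], [292.8, 44.7, 1497], [363.5, 43.8, 46], [232.8, 63.9, 46], [256.2, 67.3, 81], [450.6, 75.9, 54], [467.8, 75.6, 86], [383.6, 117.8, 2282], [469.6, 104.5, 142], [448.6, 122.7, 414], [472.0, 139.6, 72], [129.4, 214.6, 107], [115.4, 222.8, 117]]
0 [254.1717 261.3169]
10 [254.2065 228.2368]
20 [254.2441 189.9633]
30 [254.2815 149.6041]
40 [254.315  110.7967]
50 [254.3421  76.8629]
```

play_rows(
  rows=[
    [[0.32,-0.01,0,-0.04,0],[0.32,-0.03,0,-0.1,0],[0.32,-0.05,0,-0.17,0],[0.32,-0.06,0,-0.24,0],[0.32,-0.06,0,-0.29,0],[0.32,-0.06,0,-0.29,0],[0.32,-0.06,0,-0.29,0],[0.32,-0.06,0,-0.29,0]],
  ],
)

```text
time_s: 9.05
tcp_pos: [0.5517, 0.2813, 0.2497]
eef_rot: [-180.0, 0.0, 0.1]
contact_force: [-0.2, 0.5, -0.4]
gripper_width: 0.0599
gripper_force: 0.0
```

```bash
cat > cap.py <<'E'
from h import *
import sys,json
np.set_printoptions(precision=4,suppress=True)
s=r.get_state();print(s["tcp_pos"],s["eef_rot"],s["contact_force"],s["time_s"],s["joints"])
ci=r.camera_info("wrist");im=cv2.cvtColor(r.capture("wrist"),4);cv2.imwrite(f"pics/{sys.argv[1]}.png",im)
json.dump({k:np.array(v).tolist() for k,v in ci.items()},open(f"pics/{sys.argv[1]}.json","w"))
g=cv2.cvtColor(im,6)
for T in (40,60,80):
    n,l,st,ce=cv2.connectedComponentsWithStats(((g[:232]<T)*255).astype(np.uint8))
    for i in range(1,n):
        if st[i,4]>150:
            R=cv2.minAreaRect(cv2.findNonZero((l==i).astype(np.uint8)));print(T,st[i].tolist(),ce[i].round(1),np.round(R[1],1),round(R[2],1), onz(ci,*ce[i],.086)[:2])
for nm,p in {"cap":(.633,.28,.086),"box1":(.591,.236,.072),"box2":(.591,.324,.072),"box3":(.689,.236,.072),"box4":(.689,.324,.072),"toe":(.595,.354,.012)}.items(): print(nm,proj(ci,p))
# coarse ascii of gray
c=proj(ci,(.633,.28,.08)).astype(int);q=g[max(0,c[1]-56):c[1]+56:2,max(0,c[0]-70):c[0]+70:2]
print(max(0,c[0]-70),max(0,c[1]-56));print("\n".join("".join(" .:-=+*#%@"[9-min(9,int(v)//22)] for v in row) for row in q))
E
python3 cap.py w7
```

```text
[0.5517 0.2813 0.2497] [-179.9897    0.0288    0.0655] [-0.1825  0.5066 -0.3746] 9.05 [ 45.0388  14.5853  -4.711   -0.0293 -70.7168  45.0364]
40 [204, 13, 22, 97, 207] [208.4  45.2] [20.8 96.5] 10.1 [0.6629 0.3212]
60 [191, 0, 116, 118, 829] [242.8  29.4] [103.5 126.5] 5.6 [0.6756 0.2909]
60 [310, 0, 12, 73, 328] [317.   28.9] [10.5 72.1] 2.9 [0.6761 0.2267]
60 [303, 29, 6, 59, 262] [305.5  58.1] [ 4.9 58.1] 1.5 [0.6524 0.2356]
60 [239, 60, 36, 43, 394] [257.7  81.5] [45.5 19.4] 54.0 [0.6326 0.2779]
80 [0, 0, 152, 232, 33607] [ 72.  117.4] [231. 151.] 90.0 [0.6006 0.4505]
80 [184, 0, 138, 123, 5647] [249.9  45.8] [122. 137.] 90.0 [0.6624 0.2848]
80 [484, 0, 23, 18, 156] [495.8   7.2] [ 9.4 26.3] 33.7 [0.6932 0.0754]
80 [385, 11, 31, 33, 174] [397.   31.8] [37.7 20.7] 56.8 [0.6738 0.1572]
80 [232, 56, 49, 51, 1840] [256.   81.3] [48.8 48.8] 45.0 [0.6327 0.2794]
cap [255.3209  81.0028]
box1 [300.2048 126.2294]
box2 [210.1958 126.1451]
box3 [304.5962  15.5939]
box4 [206.1983  15.5116]
toe [190.3435 116.5098]
185 25
**##*#*###@+-............................................:-*########- 
*
[... 3203 characters left out ...]
=+*#*-.................................::::::::-=####*  :    
   .   :*#####--::::::--::------------------------------=*######+===: 
     .=#######*+=+++++++++++*+++++++++++++++++++++++++++*###*##*#*+=: 
    :========---------------------------------------::::::::::::::::  
    :........:.::::::::::::::::::::::::::::::::::--:---------------:  
    ...............................................................   
                           ----------  ---   ..                 ..    
                   .       ==========--============== --------:     ==
                           ==========================-================
                     .     ===========================================
```

The box stands upright in the nest, centred, with the cap at about (0.633, 0.280). Next I measure the bar's angle on a rectified patch.

```bash
python3 - <<'E'
from h import *
import json
np.set_printoptions(precision=4,suppress=True)
ci=json.load(open("pics/w7.json"));im=cv2.imread("pics/w7.png")
def rect(z):  # 0.25mm/px ; up=+x, left=+y ; centre (.633,.280)
    W=[(.633+sx*.03,.280+sy*.03,z) for sx,sy in((1,1),(1,-1),(-1,-1),(-1,1))]
    H=cv2.getPerspectiveTransform(np.float32([proj(ci,p) for p in W]),np.float32([[0,0],[240,0],[240,240],[0,240]]))
    return cv2.warpPerspective(im,H,(240,240),flags=cv2.INTER_CUBIC)
a=rect(.1);g=cv2.GaussianBlur(cv2.cvtColor(a,6),(0,0),3)
gx=cv2.Sobel(g,5,1,0);gy=cv2.Sobel(g,5,0,1)
yy,xx=np.mgrid[:240,:240];m=np.hypot(xx-120,yy-120)<70
mag=np.hypot(gx,gy)*m;an=np.degrees(np.arctan2(gy,gx))%180
h=np.histogram(an,36,(0,180),weights=mag)[0];print((h/h.max()).round(2))
for z,T in((.1,58),(.1,66),(.1,74)):
    q=((cv2.GaussianBlur(cv2.cvtColor(rect(z),6),(0,0),2)));print([np.percentile(q[m],p) for p in(5,25,50,75,95)])
q=g[40:200:5,40:200:3].astype(int)
lo,hi=30,110
print("\n".join("".join("@%#*+=-:. "[min(9,max(0,(v-lo)*10//(hi-lo)))] for v in row) for row in q))
# disc circle at z=.086
a=rect(.086);g8=cv2.cvtColor(a,6);b=((g8<85)*255).astype(np.uint8);c=max(cv2.findContours(b,0,1)[0],key=cv2.contourArea);(u,v),R=cv2.minEnclosingCircle(c);print("disc",.633+.03-v*.00025,.28+.03-u*.00025,R*.25)
E
```

```text
[0.12 0.03 0.04 0.04 0.03 0.05 0.03 0.03 0.02 0.08 0.06 0.05 0.06 0.02
 0.05 0.03 0.02 0.03 0.07 0.05 0.05 0.08 0.06 0.1  0.12 0.13 0.12 0.85
 1.   0.68 0.25 0.12 0.11 0.08 0.09 0.03]
[np.float64(41.0), np.float64(58.0), np.float64(68.0), np.float64(73.0), np.float64(76.0)]
[np.float64(41.0), np.float64(58.0), np.float64(68.0), np.float64(73.0), np.float64(76.0)]
[np.float64(41.0), np.float64(58.0), np.float64(68.0), np.float64(73.0), np.float64(76.0)]
                       ..     ..                      
                 :.::-===========-:...                
               .=+++++=================-:             
           .:-=+**###**+==================-:          
          -=++*#%%###%##*+++==============++=:        
        .-=+*********#%%%%#*+===============++=.      
      :=++*#*:   -=++*#%%%%*+===================:     
     -=+*#%#+     .=++*##%%#*+=================+=-    
    :=+*###*+-      =++**#%%%#++==================-.  
   :-=+*##*++=-      -+++*#%%%#**++================-. 
  -====*#%#*++=-.    .=+++*#%%%%%#*++=============++=:
  -====+*#%#*++==:  .-=++++**#%@%%#*+=
[... 477 characters left out ...]
*#%#*++++++++++++++*#%%%##*++==++=
 .==================+*###*++++++++++++++*#%%%%#**+=++-
 .===================+*###**+++++++++++++**#%%%#*+++=-
  :-==================+*####*+++++++++++++**#%%#*+++=:
   .-==================++*###**++++++++++++*##%#*++=: 
    .===================++*#%#**+++++++++**##%%##+=:  
     -===================++*####*++++++**#%%%%###+-   
      .:-==================++*###**+**###%%%##*+=:    
         -===================+*####*##%%##***+-:      
          -===================+*####%%%##*++=:        
           :-==================+++******++=-.         
              .-=+===============++++++=:.            
disc 0.632479103088379 0.2795254554748536 22.298564910888672
```

play_rows(
  rows=[
    [[0.32,0.03,0.001,0.03,-0.08],[0.32,0.06,0.002,0.06,-0.16],[0.32,0.09,0.003,0.1,-0.24],[0.32,0.12,0.004,0.14,-0.32],[0.32,0.15,0.004,0.18,-0.4],[0.32,0.162,0.004,0.21,-0.442],[0.32,0.162,0.004,0.23,-0.442],[0.32,0.162,0.004,0.24,-0.442]],
  ],
)

```text
time_s: 9.77
tcp_pos: [0.632, 0.2785, 0.1265]
eef_rot: [-180.0, 0.3, 37.9]
contact_force: [0.2, 0.7, -0.8]
gripper_width: 0.0592
gripper_force: 0.0
```

play_rows(
  rows=[
    [[0.32,0,0,0,0],[0.32,0,0,0,0],[0.32,0,0,0.02,0],[0.32,0,0,0.04,0],[0.32,0,0,0.06,0],[0.32,0,0,0.07,0],[0.32,0,0,0.078,0],[0.32,0,0,0.078,0]],
  ],
)

```text
time_s: 10.43
tcp_pos: [0.6326, 0.2792, 0.0897]
eef_rot: [-180.0, 0.1, 38.0]
contact_force: [-0.0, -0.8, -0.6]
gripper_width: 0.0595
gripper_force: 0.0
```

play_rows(
  rows=[
    [[1,0,0,0,0],[1,0,0,0,0],[1,0,0,0,0],[1,0,0,0,0],[1,0,0,0,0],[1,0,0,0,0],[1,0,0,0,0],[1,0,0,0,0]],
  ],
  squeeze=15,
)

```text
time_s: 11.1
tcp_pos: [0.633, 0.2798, 0.0911]
eef_rot: [-180.0, -0.0, 38.1]
contact_force: [-2.9, 1.8, 2.5]
gripper_width: 0.0135
gripper_force: 15.0
```

play_rows(
  rows=[
    [[1,0,0,0.004,0],[1,0,0,0.008,0],[1,0,0,0.012,0],[1,0,0,0.016,0],[1,0,0,0.02,0],[1,0,0,0.022,0],[1,0,0,0.022,0],[1,0,0,0.022,0]],
  ],
)

```text
time_s: 11.77
tcp_pos: [0.6336, 0.2802, 0.0831]
eef_rot: [180.0, -0.1, 38.1]
contact_force: [-9.0, 0.7, 19.1]
gripper_width: 0.0139
gripper_force: 15.0
```

play_rows(
  rows=[
    [[1,-0.001,-0.001,0,0.04],[1,-0.002,-0.002,0,0.1],[1,-0.002,-0.002,0,0.17],[1,-0.002,-0.002,0,0.24],[1,-0.002,-0.002,0,0.31],[1,-0.002,-0.002,0,0.38],[1,-0.002,-0.002,0,0.45],[1,-0.002,-0.002,0,0.52]],
  ],
)

```text
time_s: 12.43
tcp_pos: [0.6335, 0.2801, 0.0831]
eef_rot: [-179.9, -0.2, -6.9]
contact_force: [-4.1, -1.7, 15.7]
gripper_width: 0.0143
gripper_force: 15.0
```

play_rows(
  rows=[
    [[1,0,0,0,0.07],[1,0,0,0,0.14],[1,0,0,0,0.21],[1,0,0,0,0.28],[1,0,0,0,0.35],[1,0,0,0,0.4],[1,0,0,0,0.43],[1,0,0,0,0.43]],
  ],
)

```text
time_s: 13.1
tcp_pos: [0.6334, 0.2801, 0.0831]
eef_rot: [-179.8, -0.1, -43.7]
contact_force: [-4.0, -0.9, 15.6]
gripper_width: 0.014
gripper_force: 15.0
```

```bash
python3 -c "
from h import *
s=r.get_state();print(s['tcp_pos'],s['eef_rot'],s['contact_force'],s['moment'],s['gripper_width'])"
```

```text
[0.63343833 0.2800646  0.08313825] [-1.79790109e+02 -1.23651005e-01 -4.37058633e+01] [-4.04547181 -0.91770791 15.62131131] [-0.6977808   1.29231709 -0.02625101] 0.014040909867191106
```

play_rows(
  rows=[
    [[1,0,0,-0.004,0],[1,0,0,-0.008,0],[1,0,0,-0.011,0],[1,0,0,-0.011,0],[0.7,0,0,-0.011,0],[0.6,0,0,-0.011,0],[0.5,0,0,-0.011,0],[0.5,0,0,-0.011,0]],
  ],
)

```text
time_s: 13.77
tcp_pos: [0.6315, 0.2795, 0.085]
eef_rot: [179.9, 0.0, -43.6]
contact_force: [-0.5, -0.0, -0.6]
gripper_width: 0.0349
gripper_force: 0.0
```

play_rows(
  rows=[
    [[0.4,0,0,-0.02,0],[0.4,0,0,-0.06,0],[0.32,-0.02,0,-0.12,0.0],[0.32,-0.06,0,-0.18,-0.08],[0.32,-0.1,0,-0.24,-0.16],[0.32,-0.12,-0.08,-0.3,-0.24],[0.32,-0.12,-0.1,-0.32,-0.32],[0.32,-0.12,-0.1,-0.32,-0.4]],
  ],
)

```text
time_s: 14.43
tcp_pos: [0.6252, 0.3607, 0.2507]
eef_rot: [-179.7, -0.3, -8.8]
contact_force: [-0.7, -0.5, 0.2]
gripper_width: 0.0597
gripper_force: 0.0
```

```bash
python3 cap.py w8 | grep -v "^40"; python3 - <<'E'
from h import *
import json
np.set_printoptions(precision=4,suppress=True)
ci=json.load(open("pics/w8.json"));im=cv2.imread("pics/w8.png")
def rect(z):
    W=[(.633+sx*.03,.280+sy*.03,z) for sx,sy in((1,1),(1,-1),(-1,-1),(-1,1))]
    H=cv2.getPerspectiveTransform(np.float32([proj(ci,p) for p in W]),np.float32([[0,0],[240,0],[240,240],[0,240]]))
    return cv2.warpPerspective(im,H,(240,240),flags=cv2.INTER_CUBIC)
g=cv2.GaussianBlur(cv2.cvtColor(rect(.098),6),(0,0),3)
gx=cv2.Sobel(g,5,1,0);gy=cv2.Sobel(g,5,0,1)
yy,xx=np.mgrid[:240,:240];m=np.hypot(xx-120,yy-120)<60
h=np.histogram(np.degrees(np.arctan2(gy,gx))%180,36,(0,180),weights=np.hypot(gx,gy)*m)[0];print((h/h.max()).round(2))
for z in(.078,.08,.082,.084,.086):
    b=((cv2.cvtColor(rect(z),6)<85)*255).astype(np.uint8);c=max(cv2.findContours(b,0,1)[0],key=cv2.contourArea);(u,v),R=cv2.minEnclosingCircle(c);print("disc",z,.663-v*.00025,.31-u*.00025,R*.25)
E
```

```text
[0.6252 0.3607 0.2507] [-179.7212   -0.3218   -8.7536] [-0.6538 -0.4996  0.2172] 14.4333 [ 45.4436  24.0323   9.0477   0.1015 -74.6011  35.777 ]
60 [343, 0, 45, 16, 194] [366.1   8.8] [ 6.8 46.3] 75.7 [0.7503 0.2448]
60 [376, 113, 8, 48, 231] [379.6 137.4] [47.   5.7] 86.7 [0.6381 0.2388]
60 [256, 122, 26, 56, 819] [268.1 149.8] [56.1 17.4] 81.0 [0.6423 0.3449]
60 [313, 126, 47, 46, 1568] [335.4 148.7] [44.2 46.1] 31.0 [0.6337 0.2811]
80 [20, 0, 178, 56, 5187] [132.4  20.1] [ 55. 177.] 90.0 [0.7725 0.4451]
80 [342, 0, 46, 16, 524] [362.9   5.8] [15. 45.] 90.0 [0.753  0.2473]
80 [172, 53, 41, 179, 974] [191.1 133.5] [178.7  26.4] 85.5 [0.6688 0.4148]
80 [248, 52, 148, 141, 3805] [316.4 117.8] [124.2 131.5] 81.3 [0.6653 0.2961]
80 [313, 126, 47, 47, 1658] [335.6 148.6] [46. 46.] 90.0 [0.6338 0.2809]
cap [336.585  149.2064]
box1 [379.8545 180.5081]
box2 [294.5436 192.8644]
box3 [374.7663  81.5608]
box4 [282.3467  96.2403]
toe [264.0494 178.522 ]
265 92
***         ..  :=+*###**+==---::::.....    . . .. ..:=**#.           
**#       .--=*##**+==---::::....            ........:=***.      
[... 3635 characters left out ...]
      .=======-=============----------------=------:          
             .======================-----------=-=--=-----:           
            .======================-----------=--=-------:            
[0.1  0.03 0.03 0.07 0.1  0.21 0.25 0.3  0.44 1.   0.18 0.17 0.2  0.05
 0.08 0.04 0.03 0.01 0.14 0.03 0.02 0.04 0.02 0.04 0.02 0.01 0.01 0.07
 0.02 0.01 0.03 0.01 0.03 0.02 0.01 0.01]
disc 0.078 0.631625 0.279 23.9038028717041
disc 0.08 0.6319943180084229 0.27938429832458495 23.7319278717041
disc 0.082 0.6324510097503663 0.27982838439941404 23.585159301757812
disc 0.084 0.6328439407348633 0.2802547912597656 23.455339431762695
disc 0.086 0.6332707633972168 0.2806691188812256 23.3477783203125
```

The pointer is now about 44° to the right, so cap_turn is about 1.45, and the box is still in place. I'll probe the cap's height lightly with closed fingers: the bar top should be near 0.098 if it has seated.

play_rows(
  rows=[
    [[1,0.01,0.04,0.02,0],[1,0.02,0.08,0.06,0],[1,0.03,0.12,0.12,0],[1,0.04,0.158,0.18,0],[1,0.04,0.158,0.24,0],[1,0.04,0.158,0.28,0],[1,0.04,0.158,0.29,0],[1,0.04,0.158,0.29,0]],
  ],
  squeeze=5,
)

```text
time_s: 15.15
tcp_pos: [0.6294, 0.276, 0.0998]
eef_rot: [179.9, 0.1, -9.3]
contact_force: [-0.1, -0.0, 1.5]
gripper_width: 0.0115
gripper_force: 0.0
```

play_rows(
  rows=[
    [[1,0,0,0.004,0],[1,0,0,0.008,0],[1,0,0,0.01,0],[1,0,0,0.012,0],[1,0,0,0.014,0],[1,0,0,0.014,0],[1,0,0,0.014,0],[1,0,0,0.014,0]],
  ],
)

```text
time_s: 15.82
tcp_pos: [0.6308, 0.2769, 0.0961]
eef_rot: [-179.9, -0.1, -9.2]
contact_force: [-2.1, 0.2, 7.5]
gripper_width: 0.0005
gripper_force: 3.9
```

The probe met the spring at z = 0.096 with 7.5 N, as expected of a risen, seated cap. I'll retreat and do a last check.

play_rows(
  rows=[
    [[1,0,0,-0.02,0],[1,0,0,-0.06,0],[1,0,0,-0.12,0],[1,0,0,-0.18,0],[1,-0.06,0,-0.24,0],[1,-0.12,0,-0.3,0],[1,-0.16,0,-0.3,0],[1,-0.16,0,-0.3,0]],
  ],
)

```text
time_s: 16.48
tcp_pos: [0.5488, 0.2898, 0.2481]
eef_rot: [-179.7, -0.2, -9.1]
contact_force: [-0.7, -0.5, -2.0]
gripper_width: 0.0005
gripper_force: 0.0
```

```bash
python3 cap.py w9 | grep -v "^40" | head -60
```

```text
[0.5488 0.2898 0.2481] [-179.7186   -0.1764   -9.1397] [-0.7037 -0.5251 -1.9513] 16.4833 [ 45.829   14.5484  -4.9671  -0.0182 -70.1529  35.0379]
60 [187, 5, 25, 117, 290] [199.1  52. ] [117.9  20. ] 78.7 [0.6615 0.3211]
60 [291, 19, 12, 57, 247] [297.4  46.1] [56.7  6. ] 81.6 [0.6524 0.2352]
60 [235, 57, 35, 42, 313] [253.7  78.6] [19.  43.1] 32.7 [0.6318 0.2772]
80 [72, 0, 53, 24, 392] [105.1   7.9] [55.2 20.5] 24.6 [0.7085 0.3929]
80 [169, 0, 150, 129, 4564] [242.7  40.5] [124.7 137.5] 80.3 [0.6646 0.2816]
80 [232, 54, 44, 50, 842] [253.3  78.7] [32.9 49.9] 32.6 [0.6317 0.2776]
cap [250.3952  77.7351]
box1 [302.7007 115.6254]
box2 [213.1744 130.1862]
box3 [289.5065   4.0196]
box4 [192.0724  21.5209]
toe [193.1525 124.4303]
180 21
++***#%%%@@@%*+--:::....                              :+##******#:    
*****#%*==--:::...                                    :=%##****##:    
*****#@=::...                                         :=+##*****#-    
******%+:                                             :-+###*****=    
******%*:                                             .-*###*****+    
***
[... 2207 characters left out ...]
:=*#*-.          +*##****#%#********+:           .-*##******.
    *+-   :+*#-.          -+**##*#%#********+:.           .:*##******:
    *+. =  =*%-:            *+*##%%#********==            .:+##******=
    **-   :+*#+:            .************#=.-              :+##*******
    +*+-..=**#+-.            ..=***+***#---.               :=##*******
    .**++++****-.              ..:-+=-+:  .                :=###***##:
     *******+*#-.                .:....                    .=####*  ..
     #********%+:                                          .=*******+-
     +********#+:                                     ....::=*******+-
     :*******+##:.                              ....::::--=+**+--. ...
```

```bash
python3 -c "
from plant import r
print(r.close_job())"
```

```text
the job is handed in; nothing more can be done
None
```

I handed the job in at about 16.5 s of the 61 s limit; the simulator gave no verdict. The box stands in the nest against the toes, with its cap turned about 1.4 rad and sprung back up into its seat. I didn't re-measure the bystanders at the end, but the arm stayed clear of them.

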